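# Clamp a sleeve in the V-block jig with one finger

## Robot

A 6-joint arm with a two-finger parallel gripper is mounted at the origin on a cart in front of the work surface, level with it; the furniture and walls round the work are solid. World frame = base frame: x ahead of the robot, y to its left, z up, the work surface at z = 0. Lengths are in m, angles in degrees, forces in N, time in s.
With the tool pointing down it reaches from about 0.4 to 0.825 m from the base axis. Payload 7 kg.
Tool frame: the origin (TCP) lies midway between the tips of the shut fingers; the grasp point (between the pads) lies 19 mm behind it (ctrl.hold_point_z is the distance from the TCP to the grasp point, in m); z points along the fingers, y is the line along which they close (so a half turn about z gives the same grasp; the last joint's range is limited). The gripper opens to 88 mm and grips with 3 to 60 N. Pads are 19 mm wide; open, the fingers measure 130 mm over their backs; the gripper's body (78 mm by 193 mm) begins 47 mm behind the grasp point.
Start: joints at [86.637, 20.546, 0.682, 0, -70.136, -16.507], TCP at [0.229, 0.635, 0.227] pointing down, gripper open.
Joint ranges: [-176.03, 176.03], [-82.01, 121.73], [-58.28, 71.71], [-173.87, 95.51], [-174.79, -0.11], [-173.66, 173.66]. Speed limits (degrees/s): [136.94, 136.94, 172.46, 180, 180, 180].

## Interface

Orientations are given as [roll, pitch, yaw] about the fixed x, y, z axes, in that order (R = Rz(yaw) Ry(pitch) Rx(roll)).
In Python, from plant import ctrl gives the robot as it stands.
- The arm moves only by the tool apply_moves, never from a script. Its argument "deltas" is a list of rows, each an object with "fingers": the finger opening in mm, from 0 to 87.6; "delta_pos": the shift along the tool's x, y, z in mm, a list of three; "angular": the turn, a rotation vector about the tool's x, y, z in degrees, a list of three. A call has 1 to 10 rows; each row is the pose to reach, as a shift and turn from the pose commanded when the call began, along the tool's axes at that moment; what a row does not reach only later rows make up. A row lasts 1/10 s, in which the tool goes at most 50 mm and 8.59 degrees, less where a joint would pass 70% of its speed; a pose out of reach is approached as far as the arm can. A call with a gripper value outside its range is refused whole. The fingers move at their own pace and stop on an object; the grip force is fixed at half the most. Time passes only in rows, so rows that repeat a pose let the fingers close. It gives the time, the measured TCP pose, the force, the opening and the grip force at its end, in the units of the state.
- ctrl.get_obs(): the state, without advancing time (a new reading comes with each control period).
- ctrl.snapshot(name): name is "side" or "top" or "wrist"; returns the picture (480x640x3 uint8, red, green, blue); there is no depth.
- ctrl.camera_params(name): a dict with "fx", "fy", "cx", "cy" (pixels), "cam_to_world" (4x4, takes a point from camera to world coordinates); the wrist camera has in their place "mount" (4x4, takes a point from camera to tool coordinates, whose origin is the TCP and whose axes are the flange's). Camera axes: x right, y up, looking along -z (the intrinsics and any distortion apply to the point x, -y, -z); pixel columns grow to the right and rows downward; lengths in m; the calibration is good to about 2 mm. A picture is of the moment at which its call begins: read the wrist's pose just before it. camera_params takes no time and is no camera call.
- ctrl.close_job(): hands the job in; it is judged then, once.
The state is a dict: "clock": time; "joint_pos": joint angles; "qvel": joint speeds; "tau": joint torques, N m; "tool_pos": TCP position; "orientation": TCP orientation; "force": force on the tool from outside, world axes, zero at the start; "moment": the same for the moment, N m; "opening": finger opening in m; "gripper_force": force on a finger pad.
Only numpy, scipy, OpenCV 4.12 (cv2) and the standard library are available. Lean on these libraries where they do the work, as an engineer would, in place of code of your own. Each camera call takes 0.05 s, during which the arm holds its last target. There are 200 camera calls.

## Task

Set up the sleeve in the V-block jig by fingertip pushes alone, gripping and lifting nothing: first push the sleeve along the V until its far end is against the end stop, then push the swing arm round against its stop pin so that the clamp screw stands over the sleeve, and then push the spokes of the three-spoke wheel round clockwise (seen from above) until the pad bears firmly on the sleeve. Leave the sleeve against the stop, the arm against its pin and the screw tight, and disturb none of the loose things lying round the jig.

Things in the scene. Friction and masses are not known exactly. Their poses are not given: they have to be found in the camera images.
- jig: V-block jig fixed to the bench. Origin on the bench top under the axis of the V, where the clamp screw stands when the arm is closed; x runs along the V to the end stop, y to the side where the post stands, z up. Dark base plate 12 mm thick, x -75 to +65, y -55 to +115 mm. Steel post 24 mm across at x 0, y +75; stop pin 10 mm across at x -15, y +45, top at z 86 mm.
- stop_face (a point): Point on the end stop's face at the height of the sleeve's axis; axes as the jig's. Home: the sleeve's far end touches this face, its centre 40 mm on the -x side. The aluminium V-block (44 mm wide, top at z 44 mm, 90 degree V) runs from this face 67 mm to -x, where the V is open. Stop plate 10 mm thick, top at z 56 mm.
- sleeve: The loose turned metal sleeve: plain round bar 22 mm in diameter, 80 mm long, 0.21 kg, lying in the V with its near end sticking out of the open end of the V. Its long axis is its own y axis (either way round); origin on its surface. It slides along the V at 1 to 3 N.
- sleeve_mid (a point): Centre of the sleeve, 45.6 mm above the bench when it lies in the V. It starts 10 to 22 mm short of home. Its near end face is 40 mm from this point towards the jig's -x; at home it still sticks 13 mm out of the block, so a fingertip in front of the block can push it all the way.
- swing_arm (a joint): Angle of the swing arm on the post, rad. 0: closed against its stop pin, pointing from the post to the jig's -y, screw over the sleeve; grows as the arm swings open, anticlockwise from above (pointing to the jig's +x at 1.57). Starts between 1.0 and 1.4. Stiff pivot: takes 0.35 N m (about 6 N at the tail knob) and stays where it is left, also while the wheel is pushed.
- post_axis (a point): Point on the arm's pivot axis, 83 mm above the bench; its axes turn with the arm (screw end along its -y, tail along its +y). Arm 20 mm wide, underside at z 76, top 89 mm (nut over the pivot to z 98); screw boss 32 mm across at 75 mm from the pivot, top at z 94 mm.
- tail_knob (a point): Centre of the black ball knob, 20 mm across, on the upright pin at the arm's tail, 62 mm from the pivot on the side away from the screw, 118 mm above the bench; the pin is 10 mm across, the tail bar below it 15 mm wide with its top at z 89 mm. Pushing the knob clockwise about the post closes the arm.
- clamp_screw: The clamp screw in the end of the swing arm with the pad at its foot; it carries the wheel. Origin on the screw's axis (x, y); the screw goes down 24 mm a turn (3.8 mm per rad) as the wheel turns clockwise.
- pad_face (a point): Centre of the pad's flat underside, 20 mm across. The top of the sleeve in the V is 56.6 mm above the bench; the pad starts 5 to 9 mm above that.
- clamp_wheel (a joint): Angle of the three-spoke wheel, rad, growing as it turns clockwise from above (tightening). Starts between 0.2 and 1.2; the pad meets the sleeve at about 2.5 and the wheel then turns ever harder until tight; its end is at 3.7. Turning it free takes 0.12 N m (about 3 N at 45 mm from the hub); with 6 N there against the sleeve it is tight. Self-locking: stays where it is left.
- wheel_hub (a point): Centre of the wheel at spoke height, 119 to 128 mm above the bench (it sinks with the screw); its x axis points along one of the three spokes, 120 degrees apart. Spokes: round bars 9 mm thick, free from 13 to 45 mm from the centre, with black balls 17 mm across centred at 53 mm. Below the spokes is free space down to the arm's screw boss.
- spoke_ball (a point): Centre of the ball at the end of the spoke that lies along the x axis of wheel_hub.
- bolt: Loose hexagon bolt, 45 mm long, lying on the jig's base plate beside the V-block on the side away from the post. Leave it alone. Origin under its middle.
- plug_a: Loose spark plug, 70 mm long, lying on the bench to the right. Leave it alone. Origin under its middle.
- plug_b: A second loose spark plug like it, beside the first. Leave it alone. Origin under its middle.
- yellow_driver: Loose screwdriver with a yellow handle, 199 mm long, lying to the left of the jig. Leave it alone. Origin under its middle.
- cap: Loose brown distributor cap, 67 mm across, 45 mm high, to the left of the jig. Leave it alone. Origin under its middle.
Mind the look-alikes: they are no part of the job. Leave any brown or turquoise look-alike of the sleeve alone.

How it is judged (in metres and radians):
On the way, in this order (a step that is already met when the one before it is completed fails the run):
1. the sleeve is pushed home against the end stop (within 2 mm) while the arm is still swung away (x of sleeve_mid in the frame of stop_face above -0.042 m and value of joint swing_arm above 0.5 rad), for 0.2 s.
2. the swing arm is pushed against its stop pin (within 0.05 rad), the screw not yet tight (value of joint swing_arm below 0.05 rad and contact force between clamp_screw and sleeve below 1 N), for 0.2 s.
3. the pad bears on the sleeve with at least 10 N (contact force between clamp_screw and sleeve above 10 N), for 0.2 s.
At the end, for the whole second after the job is handed in: the sleeve lies in the V (within 0.05 rad) with its end within 2 mm of the end stop, the arm is within 0.05 rad of its stop pin, and the pad presses on the sleeve with more than 10 N, all at rest with the robot clear (contact force between clamp_screw and sleeve above 10 N and x of sleeve_mid in the frame of stop_face above -0.042 m and angle between the y axis of sleeve and the x axis of jig, either way round below 0.05 rad and value of joint swing_arm below 0.05 rad and velocity of joint clamp_wheel between -0.05 and 0.05 rad/s and linear speed of sleeve below 0.01 m/s); the robot touches nothing.
It fails at once if the sleeve is lifted out of the V (raised by more than 6 mm) (height (world z) of sleeve_mid above 0.052 m).
It fails at once if the sleeve is tipped or falls out of the V (height (world z) of sleeve_mid below 0.037 m or angle between the y axis of sleeve and the x axis of jig, either way round above 0.2 rad).
It fails at once if a loose bystander is moved by more than 15 mm (distance of any of bolt, plug_a, plug_b, yellow_driver, cap from where it was at the start of the episode above 0.015 m).
It also fails if it takes over 72 s, if anything falls off the work surface, if the arm or the gripper's body presses on something with over 40 N, if the wrist force passes 120 N, or if a joint passes its speed limit or range.

## Working session

There is one attempt and no reset: what is moved stays moved. The work goes in short steps, Python scripts to look and compute and a tool call to move; the robot and the scene stay as the last step left them, time stands still between calls to the robot, and variables do not carry over. Pictures are saved under pics/ and viewed, at most 10 in all, crops included, and the job is handed in when it is done.

Besides the shell and the picture viewer there is one more tool, called by a JSON object that holds its "fn" and its "kwargs", one argument or row to a line. apply_moves: Moves the arm, as the interface text tells. Its arguments: {"type":"object","properties":{"deltas":{"type":"array"}},"required":["deltas"]}

```bash
mkdir -p pics; ls
python3 - <<'E'
from plant import ctrl
import cv2,numpy as np
np.set_printoptions(precision=4,suppress=True)
o=ctrl.get_obs();print({k:o[k] for k in('clock','tool_pos','orientation','force','opening')})
for n in('side','top'):
    cv2.imwrite(f'pics/{n}0.png',ctrl.snapshot(n)[...,::-1])
    print(n,ctrl.camera_params(n))
print(ctrl.camera_params('wrist'))
E
```

```text
pics
{'clock': 0.0, 'tool_pos': array([0.2293, 0.6343, 0.2256]), 'orientation': array([179.9055,  -0.0068, -19.8808]), 'force': array([-0.3629,  0.4954, -0.3376]), 'opening': 0.08786662596453301}
side {'fx': 476.71824090006874, 'fy': 476.71824090006874, 'cx': 312.6571833525105, 'cy': 235.34220532145753, 'cam_to_world': array([[ 0.9331,  0.1812, -0.3107,  0.2053],
       [-0.3597,  0.466 , -0.8084, -0.8605],
       [-0.0017,  0.866 ,  0.5   ,  0.6577],
       [ 0.    ,  0.    ,  0.    ,  1.    ]])}
top {'fx': 496.56637382793923, 'fy': 496.56637382793923, 'cx': 313.65258959733796, 'cy': 239.66079505641457, 'cam_to_world': array([[-0.023 ,  0.9939, -0.1076,  0.4376],
       [-0.9996, -0.0211,  0.0191,  0.0216],
       [ 0.0167,  0.108 ,  0.994 ,  1.0831],
       [ 0.    ,  0.    ,  0.    ,  1.    ]])}
{'fx': 365.5398161817045, 'fy': 365.5398161817045, 'cx': 317.55747877822955, 'cy': 245.88889995557437, 'mount': array([[ 0.0001,  0.9562,  0.2928,  0.0802],
       [ 1.    ,  0.0001, -0.0007,  0.0002],
       [-0.0007,  0.2928, -0.9562, -0.1582],
       [ 0.    ,  0.    ,  0.    ,  1.    ]])}
```

View pics/side0.png

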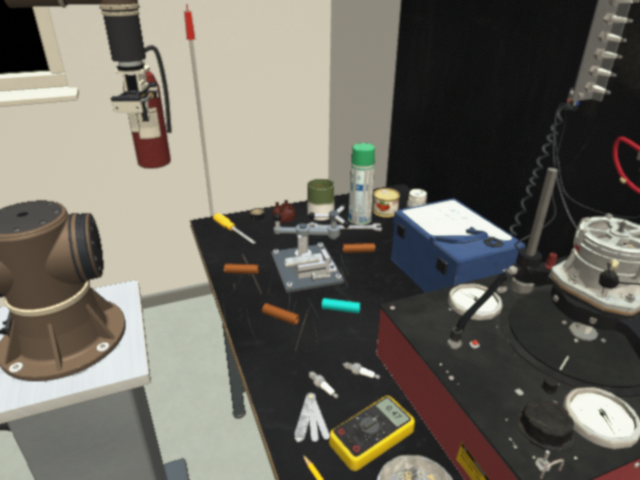

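View pics/top0.png

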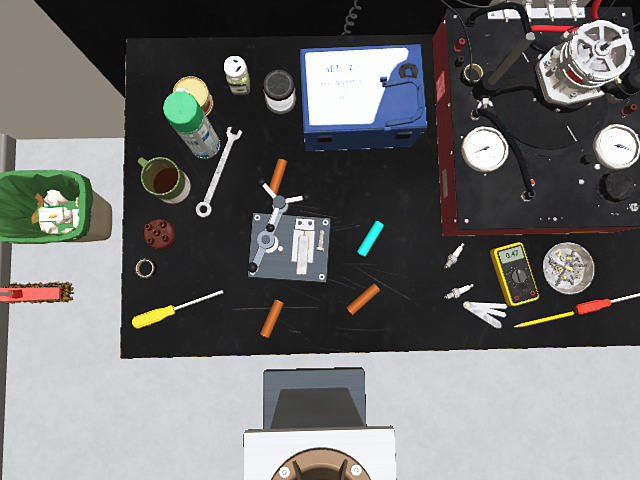

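The jig is at about (290,247) in the top view: V-block and sleeve at (302,245), stop plate at the top (303,222), post at (265,240), wheel at (280,203), knob at (253,268). Sleeve candidates are brown bars at (278,175), (271,318) and (363,299), a turquoise bar at (370,238), and the metal bar in the V at (302,250). I choose the metal bar and check it in a close crop.

Run:
```python
import cv2
a=cv2.imread('pics/top0.png')[165:290,235:345]
cv2.imwrite('pics/crop0.png',cv2.resize(a,None,fx=4.8,fy=4.8,interpolation=cv2.INTER_CUBIC))
```

```text
(no output)
```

View pics/crop0.png

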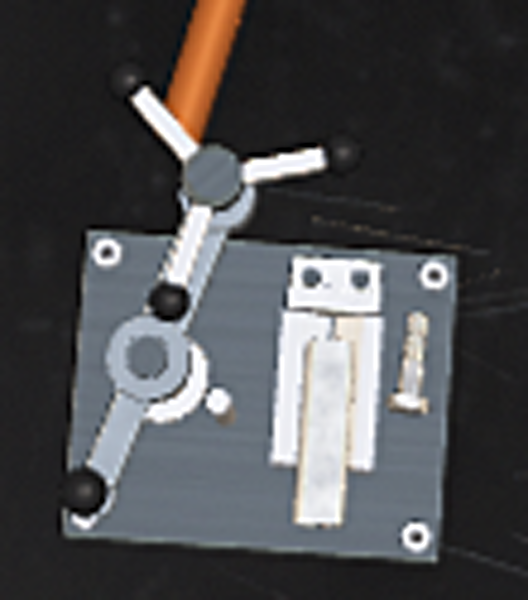

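The crop confirms the metal sleeve in the V: near end at crop (320,523), far end (330,338). It also gives the stop face (333,311), plate corners (88,232), (458,256), (437,562), (64,537), post (147,357), pin (218,400), knob (85,490) and hub (212,177).

```bash
cat > h.py <<'E'
from plant import ctrl
import numpy as np, cv2
from scipy.spatial.transform import Rotation as R
np.set_printoptions(precision=4,suppress=True)
def ray(n,px,z,T=None):
    p=ctrl.camera_params(n); T=p['cam_to_world'] if T is None else T
    d=T[:3,:3]@np.array([(px[0]-p['cx'])/p['fx'],-(px[1]-p['cy'])/p['fy'],-1])
    return T[:3,3]+d*(z-T[2,3])/d[2]
def wristT(o):
    W=np.eye(4);W[:3,:3]=R.from_euler('xyz',o['orientation'],degrees=True).as_matrix();W[:3,3]=o['tool_pos']
    return W@ctrl.camera_params('wrist')['mount']
E
python3 - <<'E'
from h import *
c=lambda u,v:(235+u/4.8-.4,165+v/4.8-.4)
P=lambda u,v,z:ray('top',c(u,v),z)[:2]
C=np.array([P(*q,.012) for q in((88,232),(458,256),(437,562),(64,537))])
print(C,[np.linalg.norm(C[i]-C[i-1]) for i in range(4)])
# jig corners order: (65,115),(65,-55),(-75,-55),(-75,115)
J=np.array([(65,115),(65,-55),(-75,-55),(-75,115)])/1000
cj,cc=J.mean(0),C.mean(0)
a=np.angle(np.sum(((C-cc)@[1,1j])*np.conj((J-cj)@[1,1j])))
Rm=np.array([[np.cos(a),-np.sin(a)],[np.sin(a),np.cos(a)]]); t=cc-Rm@cj
print('yaw',np.degrees(a),'origin',t)
for n,q,z in(('post',(147,357),.098),('pin',(218,400),.086),('knob',(85,490),.118),('hub',(212,177),.132),('near',(320,523),.052),('far',(330,338),.0566),('stoptop',(333,309),.056),('b1',(127,80),.127),('b2',(344,152),.127),('b3',(170,300),.127)):
    p=P(*q,z);print(n,p,'jig mm',1000*Rm.T@(p-t))
E
```

```text
[[ 0.6149  0.1319]
 [ 0.6005 -0.0358]
 [ 0.4621 -0.0227]
 [ 0.477   0.144 ]] [np.float64(0.13840038928672885), np.float64(0.1683137541810688), np.float64(0.13897351583772985), np.float64(0.1673358054345509)]
yaw -5.095672134634624 origin [0.5409 0.024 ]
post [0.5477 0.0991] jig mm [ 0.0273 75.393 ]
pin [0.5302 0.0706] jig mm [-14.8068  45.3883]
knob [0.4919 0.1232] jig mm [-57.6664  94.4569]
hub [0.6165 0.0693] jig mm [71.2642 51.7983]
near [0.4791 0.0291] jig mm [-62.0301  -0.4687]
far [0.5589 0.0231] jig mm [17.9708  0.6467]
stoptop [0.5716 0.0215] jig mm [30.784   0.2178]
b1 [0.6583 0.1036] jig mm [109.8271  89.6426]
b2 [0.6267 0.0157] jig mm [86.1843 -0.689 ]
b3 [0.5674 0.0873] jig mm [20.7338 65.3421]
```

Everything fits the given sizes: post at (0,75), pin at (-15,45) and knob 62 mm from the pivot. The arm angle is about 1.25 rad and the sleeve is about 13 mm short. I move above the open end of the V with the fingers shut and the tool turned so its y axis lies along the V.

{"fn": "apply_moves", "kwargs": {
  "deltas": [
    {"fingers": 0, "delta_pos": [41, 49, 0], "angular": [0, 0, 8]},
    {"fingers": 0, "delta_pos": [71, 86, 0], "angular": [0, 0, 16]},
    {"fingers": 0, "delta_pos": [102, 124, 0], "angular": [0, 0, 24]},
    {"fingers": 0, "delta_pos": [133, 161, 0], "angular": [0, 0, 32]},
    {"fingers": 0, "delta_pos": [163, 198, 0], "angular": [0, 0, 40]},
    {"fingers": 0, "delta_pos": [194, 236, 0], "angular": [0, 0, 48]},
    {"fingers": 0, "delta_pos": [225, 273, 0], "angular": [0, 0, 56]},
    {"fingers": 0, "delta_pos": [255, 310, 0], "angular": [0, 0, 64]},
    {"fingers": 0, "delta_pos": [286, 347, 0], "angular": [0, 0, 72]},
    {"fingers": 0, "delta_pos": [316, 384, 0], "angular": [0, 0, 75]}
  ]
}}

```text
clock: 1.1
tool_pos: [0.3961, 0.1642, 0.2267]
orientation: [-180.0, 0.0, -95.1]
force: [1.3, 0.3, -0.0]
opening: 0.013
gripper_force: 0.0
```

{"fn": "apply_moves", "kwargs": {
  "deltas": [
    {"fingers": 0, "delta_pos": [42, -20, 0], "angular": [0, 0, 0]},
    {"fingers": 0, "delta_pos": [84, -39, 0], "angular": [0, 0, 0]},
    {"fingers": 0, "delta_pos": [127, -59, 20], "angular": [0, 0, 0]},
    {"fingers": 0, "delta_pos": [127, -59, 60], "angular": [0, 0, 0]},
    {"fingers": 0, "delta_pos": [127, -59, 100], "angular": [0, 0, 0]},
    {"fingers": 0, "delta_pos": [127, -59, 130], "angular": [0, 0, 0]},
    {"fingers": 0, "delta_pos": [127, -59, 130], "angular": [0, 0, 0]},
    {"fingers": 0, "delta_pos": [127, -59, 130], "angular": [0, 0, 0]}
  ]
}}

```text
clock: 1.9
tool_pos: [0.4442, 0.0346, 0.097]
orientation: [180.0, -0.1, -94.8]
force: [0.4, 0.3, 0.6]
opening: 0.0004
gripper_force: 0.0
```

Run:
```python
from h import *
o=ctrl.get_obs();print(o['clock'],o['tool_pos'],o['orientation'],o['joint_pos'],o['opening'],o['force'])
w=ctrl.snapshot('wrist')[...,::-1]; s=ctrl.snapshot('side')[...,::-1][190:300,210:360]
cv2.imwrite('pics/w1.png',np.hstack([cv2.resize(w,(400,300)),cv2.resize(s,(400,300),interpolation=cv2.INTER_CUBIC)]))
```

```text
1.9 [0.4442 0.0346 0.097 ] [179.9553  -0.059  -94.8428] [ 29.9752   6.5397 -37.3738   0.0318 -46.1568 -34.84  ] 0.0004220488748868915 [0.4374 0.3262 0.6151]
```

View pics/w1.png

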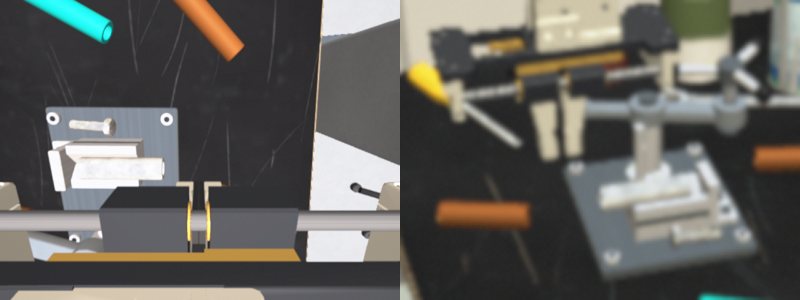

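The wrist view (left) shows the sleeve's near end at (163,168) and the fingers at (185–215,185). I need a closer look at the fingertip shape.

Run:
```python
from h import *
o=ctrl.get_obs();print(o['opening'])
w=ctrl.snapshot('wrist')[...,::-1][260:420,220:430]; s=ctrl.snapshot('side')[...,::-1][190:260,215:305]
cv2.imwrite('pics/w2.png',np.hstack([cv2.resize(w,(400,300),interpolation=cv2.INTER_CUBIC),cv2.resize(s,(400,300),interpolation=cv2.INTER_CUBIC)]))
p=ctrl.camera_params('side');q=np.linalg.inv(p['cam_to_world'])@np.r_[o['tool_pos'],1];print('tcp side px',p['cx']-p['fx']*q[0]/q[2],p['cy']+p['fy']*q[1]/q[2])
p=ctrl.camera_params('wrist');q=np.linalg.inv(p['mount'])@[0,0,0,1];print('tcp wrist px',p['cx']-p['fx']*q[0]/q[2],p['cy']+p['fy']*q[1]/q[2])
```

```text
0.0004944045846217844
tcp side px 269.64672410754747 245.75588224912855
tcp wrist px 318.7937599723407 308.9196368394616
```

View pics/w2.png

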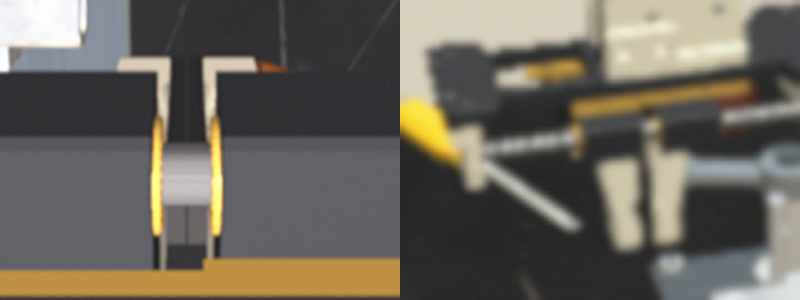

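Shut, the two fingers span about 34–42 mm along tool y, and TCP and calibration agree. I descend in front of the sleeve's end and then push along jig +x (tool -y).

{"fn": "apply_moves", "kwargs": {
  "deltas": [
    {"fingers": 0, "delta_pos": [-3, 0, 30], "angular": [0, 0, 0]},
    {"fingers": 0, "delta_pos": [-3, 0, 61], "angular": [0, 0, 0]},
    {"fingers": 0, "delta_pos": [-3, 0, 61], "angular": [0, 0, 0]},
    {"fingers": 0, "delta_pos": [-3, -6, 61], "angular": [0, 0, 0]},
    {"fingers": 0, "delta_pos": [-3, -10, 61], "angular": [0, 0, 0]},
    {"fingers": 0, "delta_pos": [-3, -13, 61], "angular": [0, 0, 0]},
    {"fingers": 0, "delta_pos": [-3, -16, 61], "angular": [0, 0, 0]},
    {"fingers": 0, "delta_pos": [-3, -18, 61], "angular": [0, 0, 0]},
    {"fingers": 0, "delta_pos": [-3, -20, 61], "angular": [0, 0, 0]},
    {"fingers": 0, "delta_pos": [-3, -20, 61], "angular": [0, 0, 0]}
  ]
}}

```text
clock: 3.1
tool_pos: [0.4641, 0.0358, 0.0356]
orientation: [180.0, -0.0, -94.9]
force: [-3.0, 0.7, 1.5]
opening: 0.0005
gripper_force: 1.2
```

```bash
cat >> h.py <<'E'
A=np.radians(-5.1); RJ=np.array([[np.cos(A),-np.sin(A)],[np.sin(A),np.cos(A)]]); T0=np.array([.5409,.024])
jig=lambda p:1000*RJ.T@(np.asarray(p)[:2]-T0)
world=lambda q:T0+RJ@(np.asarray(q)/1000)
E
python3 - <<'E'
from h import *
o=ctrl.get_obs();print(jig(o['tool_pos']),o['tool_pos'],RJ.T@o['force'][:2],o['force'])
E
```

```text
[-77.5927   4.9133] [0.4641 0.0358 0.0356] [-3.0405  0.413 ] [-2.9918  0.6816  1.5338]
```

{"fn": "apply_moves", "kwargs": {
  "deltas": [
    {"fingers": 0, "delta_pos": [0, -2, 0], "angular": [0, 0, 0]},
    {"fingers": 0, "delta_pos": [0, -4, 0], "angular": [0, 0, 0]},
    {"fingers": 0, "delta_pos": [0, -6, 0], "angular": [0, 0, 0]},
    {"fingers": 0, "delta_pos": [0, -8, 0], "angular": [0, 0, 0]},
    {"fingers": 0, "delta_pos": [0, -9, 0], "angular": [0, 0, 0]},
    {"fingers": 0, "delta_pos": [0, -10, 0], "angular": [0, 0, 0]},
    {"fingers": 0, "delta_pos": [0, -10, 0], "angular": [0, 0, 0]}
  ]
}}

```text
clock: 3.8
tool_pos: [0.4743, 0.0351, 0.0355]
orientation: [180.0, -0.0, -94.9]
force: [-4.1, -0.4, 4.1]
opening: 0.0002
gripper_force: 2.1
```

{"fn": "apply_moves", "kwargs": {
  "deltas": [
    {"fingers": 0, "delta_pos": [0, -1, 0], "angular": [0, 0, 0]},
    {"fingers": 0, "delta_pos": [0, -2, 0], "angular": [0, 0, 0]},
    {"fingers": 0, "delta_pos": [0, -2, 0], "angular": [0, 0, 0]}
  ]
}}

```text
clock: 4.1
tool_pos: [0.4757, 0.0348, 0.0355]
orientation: [179.9, -0.0, -94.9]
force: [-6.3, 2.2, 6.1]
opening: 0.0006
gripper_force: 4.0
```

{"fn": "apply_moves", "kwargs": {
  "deltas": [
    {"fingers": 0, "delta_pos": [0, -1, 0], "angular": [0, 0, 0]},
    {"fingers": 0, "delta_pos": [0, -2, 0], "angular": [0, 0, 0]},
    {"fingers": 0, "delta_pos": [0, -2, 0], "angular": [0, 0, 0]}
  ]
}}

```text
clock: 4.4
tool_pos: [0.4757, 0.0346, 0.0353]
orientation: [179.8, -0.1, -94.9]
force: [-15.6, 6.2, 12.8]
opening: 0.0002
gripper_force: 8.7
```

The motion stopped and the force rose to 15 N, so the sleeve is on the stop. I back off and rise, then check with the top camera.

{"fn": "apply_moves", "kwargs": {
  "deltas": [
    {"fingers": 0, "delta_pos": [0, 10, 0], "angular": [0, 0, 0]},
    {"fingers": 0, "delta_pos": [0, 22, 0], "angular": [0, 0, 0]},
    {"fingers": 0, "delta_pos": [0, 22, -40], "angular": [0, 0, 0]},
    {"fingers": 0, "delta_pos": [0, 22, -80], "angular": [0, 0, 0]},
    {"fingers": 0, "delta_pos": [0, 22, -115], "angular": [0, 0, 0]},
    {"fingers": 0, "delta_pos": [0, 22, -115], "angular": [0, 0, 0]}
  ]
}}

```text
clock: 5.0
tool_pos: [0.4593, 0.0379, 0.1555]
orientation: [-179.5, 0.2, -94.8]
force: [-0.2, -0.6, 0.4]
opening: 0.0005
gripper_force: 0.0
```

Run:
```python
from h import *
o=ctrl.get_obs();print(o['clock'],jig(o['tool_pos']),o['tool_pos'],o['joint_pos'],o['force'])
w=ctrl.snapshot('wrist')[...,::-1]; t=ctrl.snapshot('top')[...,::-1][165:290,235:345]
cv2.imwrite('pics/w3f.png',w)
cv2.imwrite('pics/w3.png',np.hstack([cv2.resize(w[100:400,50:400],(400,343)),cv2.resize(t,None,fx=3.6,fy=3.6,interpolation=cv2.INTER_CUBIC)[:343]]))
```

```text
5.0 [-82.5464   6.636 ] [0.4593 0.0379 0.1555] [ 29.3994   3.3529 -31.6833   0.1105 -54.3933 -34.2655] [-0.2034 -0.5957  0.3867]
```

View pics/w3.png

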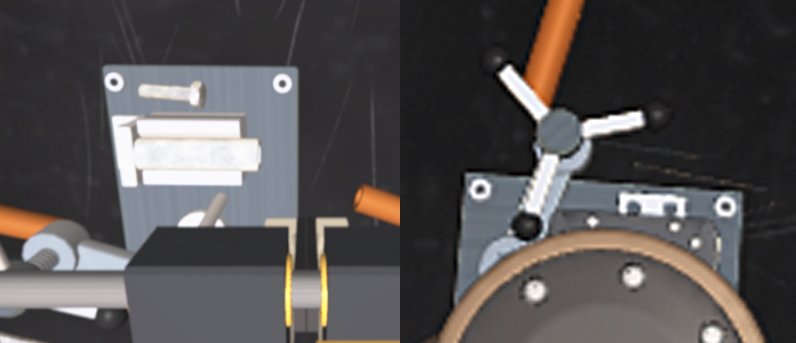

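The sleeve sits against the stop plate (left image: stop at (125,150), sleeve end at (260,155), about 13 mm out of the block). Next is the knob. I go behind it and work out the arc rows.

```bash
cat >> h.py <<'E'
def rows(targets,o=None):
    """targets: (jig x,y mm, z m, jig angle of tool x deg) -> tool-frame rows from the measured pose"""
    o=o or ctrl.get_obs(); W=R.from_euler('xyz',o['orientation'],degrees=True)
    prev=None
    for x,y,z,a in targets:
        d=W.inv().apply(np.r_[world((x,y)),z]-o['tool_pos'])*1000
        D=R.from_euler('xyz',[180,0,a-5.1],degrees=True)
        g=-(a-5.1-o['orientation'][2]); g=(g+180)%360-180
        if prev is not None: g=prev+((g-prev+180)%360-180)
        prev=g
        print(np.round(d).astype(int).tolist(),round(g))
def knob(th,d):
    return 62*-np.sin(th)-d*np.cos(th),75+62*np.cos(th)-d*np.sin(th),.100,np.degrees(th)-180
E
python3 - <<'E'
from h import *
k=knob(1.25,32);rows([(*k[:2],.155,k[3]),k])
E
```

```text
[-59, -16, -3] 19
[-58, -16, 52] 19
```

{"fn": "apply_moves", "kwargs": {
  "deltas": [
    {"fingers": 0, "delta_pos": [-30, -8, 0], "angular": [0, 0, 8]},
    {"fingers": 0, "delta_pos": [-59, -16, 0], "angular": [0, 0, 16]},
    {"fingers": 0, "delta_pos": [-59, -16, 0], "angular": [0, 0, 19]},
    {"fingers": 0, "delta_pos": [-59, -16, 25], "angular": [0, 0, 19]},
    {"fingers": 0, "delta_pos": [-59, -16, 54], "angular": [0, 0, 19]},
    {"fingers": 0, "delta_pos": [-59, -16, 54], "angular": [0, 0, 19]},
    {"fingers": 0, "delta_pos": [-59, -16, 54], "angular": [0, 0, 19]}
  ]
}}

```text
clock: 5.8
tool_pos: [0.4767, 0.0936, 0.0959]
orientation: [179.9, -0.1, -113.9]
force: [1.2, 0.5, 0.3]
opening: 0.0008
gripper_force: 0.0
```

Run:
```python
from h import *
o=ctrl.get_obs();print(o['clock'],jig(o['tool_pos']),o['tool_pos'],o['orientation'],o['force'])
d=lambda t:np.radians(t)
rows([knob(1.25,26),knob(1.25,21)]+[knob(d(t),19.5) for t in (68,64,60,56,52,48,44,40)])
```

```text
5.8 [-70.1584  63.6478] [0.4767 0.0936 0.0959] [ 179.9288   -0.1484 -113.8534] [1.2335 0.4879 0.3181]
[-7, -1, -4] 0
[-12, -1, -4] 0
[-17, 0, -4] 3
[-22, 1, -4] 7
[-26, 2, -4] 11
[-31, 2, -4] 15
[-35, 2, -4] 19
[-40, 2, -4] 23
[-44, 1, -4] 27
[-49, 0, -4] 31
```

{"fn": "apply_moves", "kwargs": {
  "deltas": [
    {"fingers": 0, "delta_pos": [-7, -1, -3], "angular": [0, 0, 0]},
    {"fingers": 0, "delta_pos": [-12, -1, -3], "angular": [0, 0, 0]},
    {"fingers": 0, "delta_pos": [-17, 0, -3], "angular": [0, 0, 3]},
    {"fingers": 0, "delta_pos": [-22, 1, -3], "angular": [0, 0, 7]},
    {"fingers": 0, "delta_pos": [-26, 2, -3], "angular": [0, 0, 11]},
    {"fingers": 0, "delta_pos": [-31, 2, -3], "angular": [0, 0, 15]},
    {"fingers": 0, "delta_pos": [-35, 2, -3], "angular": [0, 0, 19]},
    {"fingers": 0, "delta_pos": [-40, 2, -3], "angular": [0, 0, 23]},
    {"fingers": 0, "delta_pos": [-44, 1, -3], "angular": [0, 0, 27]},
    {"fingers": 0, "delta_pos": [-49, 0, -3], "angular": [0, 0, 31]}
  ]
}}

```text
clock: 6.8
tool_pos: [0.4957, 0.1383, 0.1001]
orientation: [180.0, -0.1, -145.1]
force: [-6.5, -1.5, 3.8]
opening: 0.0002
gripper_force: 3.3
```

Run:
```python
from h import *
o=ctrl.get_obs();print(o['clock'],jig(o['tool_pos']),o['tool_pos'],o['orientation'],RJ.T@o['force'][:2],o['force'][2])
d=lambda t:np.radians(t)
rows([knob(d(t),19.5) for t in (37,33,29,25,21,17,13,9,6,4)])
```

```text
6.8 [-55.1417 109.8606] [0.4957 0.1383 0.1001] [ 179.9759   -0.1447 -145.0631] [-6.3015 -2.086 ] 3.787189859166705
[-4, 1, 0] 3
[-8, 2, 0] 7
[-13, 2, 0] 11
[-17, 3, 0] 15
[-22, 3, 0] 19
[-26, 3, 0] 23
[-31, 2, 0] 27
[-35, 1, 0] 31
[-38, 0, 0] 34
[-40, -1, 0] 36
```

Contact is at 6.6 N, as expected for the stiff pivot. I continue the arc.

{"fn": "apply_moves", "kwargs": {
  "deltas": [
    {"fingers": 0, "delta_pos": [-4, 1, 0], "angular": [0, 0, 3]},
    {"fingers": 0, "delta_pos": [-8, 2, 0], "angular": [0, 0, 7]},
    {"fingers": 0, "delta_pos": [-13, 2, 0], "angular": [0, 0, 11]},
    {"fingers": 0, "delta_pos": [-17, 3, 0], "angular": [0, 0, 15]},
    {"fingers": 0, "delta_pos": [-22, 3, 0], "angular": [0, 0, 19]},
    {"fingers": 0, "delta_pos": [-26, 3, 0], "angular": [0, 0, 23]},
    {"fingers": 0, "delta_pos": [-31, 2, 0], "angular": [0, 0, 27]},
    {"fingers": 0, "delta_pos": [-35, 1, 0], "angular": [0, 0, 31]},
    {"fingers": 0, "delta_pos": [-38, 0, 0], "angular": [0, 0, 34]},
    {"fingers": 0, "delta_pos": [-40, -1, 0], "angular": [0, 0, 36]}
  ]
}}

```text
clock: 7.8
tool_pos: [0.5297, 0.1618, 0.1001]
orientation: [180.0, -0.1, 179.0]
force: [-6.1, 3.7, 1.5]
opening: 0.0004
gripper_force: 3.5
```

Run:
```python
from h import *
o=ctrl.get_obs();print(o['clock'],jig(o['tool_pos']),o['tool_pos'],o['orientation'],RJ.T@o['force'][:2],o['force'][2])
d=lambda t:np.radians(t)
rows([knob(d(t),19.5) for t in (3,2,1,0,-1,-2)])
```

```text
7.8 [-23.4314 136.2644] [0.5297 0.1618 0.1001] [179.958   -0.0624 178.9967] [-6.4348  3.1027] 1.5485832608105228
[-1, 0, 0] 1
[-2, 0, 0] 2
[-3, 0, 0] 3
[-4, 0, 0] 4
[-5, 1, 0] 5
[-6, 1, 0] 6
```

{"fn": "apply_moves", "kwargs": {
  "deltas": [
    {"fingers": 0, "delta_pos": [-1, 0, 0], "angular": [0, 0, 1]},
    {"fingers": 0, "delta_pos": [-2, 0, 0], "angular": [0, 0, 2]},
    {"fingers": 0, "delta_pos": [-3, 0, 0], "angular": [0, 0, 3]},
    {"fingers": 0, "delta_pos": [-4, 0, 0], "angular": [0, 0, 4]},
    {"fingers": 0, "delta_pos": [-4, 0, 0], "angular": [0, 0, 4]}
  ]
}}

```text
clock: 8.3
tool_pos: [0.5341, 0.1627, 0.1002]
orientation: [179.9, -0.0, 175.1]
force: [-4.5, 6.0, -0.6]
opening: 0.0005
gripper_force: 3.4
```

{"fn": "apply_moves", "kwargs": {
  "deltas": [
    {"fingers": 0, "delta_pos": [-1, 0, 0], "angular": [0, 0, 0]},
    {"fingers": 0, "delta_pos": [-2, 0, 0], "angular": [0, 0, 0]},
    {"fingers": 0, "delta_pos": [-2, 0, 0], "angular": [0, 0, 0]}
  ]
}}

```text
clock: 8.6
tool_pos: [0.5347, 0.1627, 0.1001]
orientation: [179.9, -0.1, 175.1]
force: [-12.4, 8.7, 3.4]
opening: 0.0002
gripper_force: 7.1
```

{"fn": "apply_moves", "kwargs": {
  "deltas": [
    {"fingers": 0, "delta_pos": [-1, 0, 0], "angular": [0, 0, 0]},
    {"fingers": 0, "delta_pos": [-2, 0, 0], "angular": [0, 0, 0]},
    {"fingers": 0, "delta_pos": [-2, 0, 0], "angular": [0, 0, 0]}
  ]
}}

```text
clock: 8.9
tool_pos: [0.5349, 0.1626, 0.1]
orientation: [179.9, -0.3, 175.1]
force: [-20.8, 11.0, 10.3]
opening: 0.0006
gripper_force: 11.6
```

The arm is hard against its pin: no motion at 23 N. I back off, rise and look at the wheel.

{"fn": "apply_moves", "kwargs": {
  "deltas": [
    {"fingers": 0, "delta_pos": [12, 0, 0], "angular": [0, 0, 0]},
    {"fingers": 0, "delta_pos": [25, 0, 0], "angular": [0, 0, 0]},
    {"fingers": 0, "delta_pos": [25, 0, -40], "angular": [0, 0, 0]},
    {"fingers": 0, "delta_pos": [25, 0, -80], "angular": [0, 0, 0]},
    {"fingers": 0, "delta_pos": [60, -40, -80], "angular": [0, 0, -8]},
    {"fingers": 0, "delta_pos": [90, -70, -80], "angular": [0, 0, -16]},
    {"fingers": 0, "delta_pos": [120, -70, -80], "angular": [0, 0, -24]},
    {"fingers": 0, "delta_pos": [120, -70, -80], "angular": [0, 0, -32]}
  ]
}}

```text
clock: 9.7
tool_pos: [0.4098, 0.0998, 0.1803]
orientation: [179.9, 0.1, -152.6]
force: [1.3, 0.7, 1.3]
opening: 0.0004
gripper_force: 0.0
```

Run:
```python
from h import *
o=ctrl.get_obs();print(o['clock'],jig(o['tool_pos']),o['tool_pos'],o['orientation'],o['joint_pos'])
t=ctrl.snapshot('top')[...,::-1]; cv2.imwrite('pics/t4f.png',t)
cv2.imwrite('pics/t4.png',cv2.resize(t[185:305,225:355],None,fx=4.8,fy=4.8,interpolation=cv2.INTER_CUBIC))
```

```text
9.7 [-137.2701   63.8472] [0.4098 0.0998 0.1803] [ 179.9457    0.1129 -152.583 ] [  40.703    -1.9669  -33.3723   -0.0316  -58.4722 -103.2694]
```

View pics/t4.png

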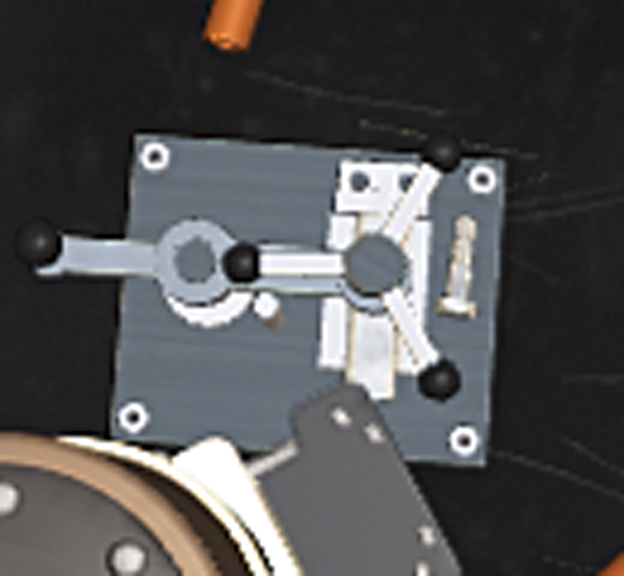

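The arm is closed. In the crop the hub is at (372,263) and the balls at (445,152), (440,380) and (240,262). The stop pin is touching the arm.

```bash
cat >> h.py <<'E'
def ball(f,d,z=.107,r=53):
    f=np.radians(f);return r*np.cos(f)-d*np.sin(f),r*np.sin(f)+d*np.cos(f),z,np.degrees(f)+90
E
python3 - <<'E'
from h import *
P=lambda u,v,z:jig(ray('top',(225+u/4.8-.4,185+v/4.8-.4),z))
h=P(372,263,.13);print('hub',h)
for q in((445,152),(440,380),(240,262)):
    b=P(*q,.125);print(b,np.hypot(*(b-h)),np.degrees(np.arctan2(*(b-h)[::-1])))
print('knob',P(40,242,.118),'near end',P(370,400,.052))
b=ball(-27,32);rows([(*b[:2],.18,b[3])])
E
```

```text
hub [0.7369 1.6331]
[ 48.5736 -24.7901] 54.649199243761274 -28.914606602338804
[-44.1041 -28.8242] 54.20672647869764 -145.8145403751439
[-1.9267 54.9074] 53.34087262661031 92.86233418548991
knob [  1.4636 137.0465] near end [-50.3019  -0.4989]
[-132, -158, 1] 150
```

{"fn": "apply_moves", "kwargs": {
  "deltas": [
    {"fingers": 0, "delta_pos": [0, 0, 0], "angular": [0, 0, -8]},
    {"fingers": 0, "delta_pos": [-20, -22, 0], "angular": [0, 0, -16]},
    {"fingers": 0, "delta_pos": [-40, -46, 0], "angular": [0, 0, -24]},
    {"fingers": 0, "delta_pos": [-60, -70, 0], "angular": [0, 0, -32]},
    {"fingers": 0, "delta_pos": [-80, -94, 0], "angular": [0, 0, -40]},
    {"fingers": 0, "delta_pos": [-100, -118, 0], "angular": [0, 0, -48]},
    {"fingers": 0, "delta_pos": [-115, -138, 0], "angular": [0, 0, -56]},
    {"fingers": 0, "delta_pos": [-125, -150, 0], "angular": [0, 0, -64]},
    {"fingers": 0, "delta_pos": [-132, -158, 0], "angular": [0, 0, -72]},
    {"fingers": 0, "delta_pos": [-132, -158, 0], "angular": [0, 0, -80]}
  ]
}}

```text
clock: 10.75
tool_pos: [0.6038, 0.0201, 0.1792]
orientation: [180.0, -0.0, -72.8]
force: [-1.0, -0.3, -0.0]
opening: 0.0002
gripper_force: 0.0
```

{"fn": "apply_moves", "kwargs": {
  "deltas": [
    {"fingers": 0, "delta_pos": [0, 0, 0], "angular": [0, 0, -8]},
    {"fingers": 0, "delta_pos": [0, 0, 0], "angular": [0, 0, -16]},
    {"fingers": 0, "delta_pos": [0, 0, 0], "angular": [0, 0, -24]},
    {"fingers": 0, "delta_pos": [0, 0, 0], "angular": [0, 0, -32]},
    {"fingers": 0, "delta_pos": [0, 0, 0], "angular": [0, 0, -40]},
    {"fingers": 0, "delta_pos": [0, 0, 0], "angular": [0, 0, -48]},
    {"fingers": 0, "delta_pos": [0, 0, 0], "angular": [0, 0, -56]},
    {"fingers": 0, "delta_pos": [0, 0, 0], "angular": [0, 0, -64]},
    {"fingers": 0, "delta_pos": [0, 0, 0], "angular": [0, 0, -72]},
    {"fingers": 0, "delta_pos": [0, 0, 0], "angular": [0, 0, -80]}
  ]
}}

```text
clock: 11.75
tool_pos: [0.6027, 0.0207, 0.1797]
orientation: [180.0, -0.0, 7.3]
force: [-0.1, 0.8, 0.2]
opening: 0.0006
gripper_force: 0.0
```

{"fn": "apply_moves", "kwargs": {
  "deltas": [
    {"fingers": 0, "delta_pos": [0, 0, 0], "angular": [0, 0, -8]},
    {"fingers": 0, "delta_pos": [0, 0, 0], "angular": [0, 0, -16]},
    {"fingers": 0, "delta_pos": [0, 0, 0], "angular": [0, 0, -24]},
    {"fingers": 0, "delta_pos": [0, 0, 0], "angular": [0, 0, -32]},
    {"fingers": 0, "delta_pos": [0, 0, 0], "angular": [0, 0, -40]},
    {"fingers": 0, "delta_pos": [0, 0, 0], "angular": [0, 0, -48]},
    {"fingers": 0, "delta_pos": [0, 0, 0], "angular": [0, 0, -50]},
    {"fingers": 0, "delta_pos": [0, 0, 0], "angular": [0, 0, -50]}
  ]
}}

```text
clock: 12.55
tool_pos: [0.6026, 0.0207, 0.1797]
orientation: [180.0, -0.0, 57.0]
force: [0.3, -0.7, -0.1]
opening: 0.0006
gripper_force: 0.0
```

Run:
```python
from h import *
o=ctrl.get_obs();print(o['clock'],jig(o['tool_pos']),o['tool_pos'],o['orientation'],o['joint_pos'])
b=ball(-27,32);rows([(*b[:2],.18,b[3]),b])
```

```text
12.55 [61.7669  2.2049] [0.6026 0.0207 0.1797] [179.9755  -0.0027  57.0005] [ 20.5273  15.7653 -12.579    0.0206 -61.6389 126.4634]
[2, -1, 0] -1
[2, -1, 73] -1
```

{"fn": "apply_moves", "kwargs": {
  "deltas": [
    {"fingers": 0, "delta_pos": [2, -1, 25], "angular": [0, 0, -1]},
    {"fingers": 0, "delta_pos": [2, -1, 50], "angular": [0, 0, -1]},
    {"fingers": 0, "delta_pos": [2, -1, 73], "angular": [0, 0, -1]},
    {"fingers": 0, "delta_pos": [2, -1, 73], "angular": [0, 0, -1]},
    {"fingers": 0, "delta_pos": [2, -1, 73], "angular": [0, 0, -1]}
  ]
}}

```text
clock: 13.05
tool_pos: [0.6029, 0.0229, 0.1069]
orientation: [180.0, 0.0, 58.0]
force: [0.1, 0.2, 1.5]
opening: 0.0007
gripper_force: 0.0
```

Run:
```python
from h import *
o=ctrl.get_obs();print(o['clock'],jig(o['tool_pos']),o['tool_pos'],o['orientation'],o['force'])
rows([ball(-27,24)]+[ball(f,18) for f in (-29,-34,-39,-45,-51,-57,-63,-69,-75)])
```

```text
13.05 [61.872   4.3889] [0.6029 0.0229 0.1069] [179.993    0.0417  58.0472] [0.0596 0.1619 1.5057]
[-8, 0, 0] 0
[-16, 0, 0] 2
[-21, 2, 0] 7
[-25, 2, 0] 12
[-31, 3, 0] 18
[-37, 3, 0] 24
[-43, 2, 0] 30
[-49, 0, 0] 36
[-54, -2, 0] 42
[-59, -4, 0] 48
```

{"fn": "apply_moves", "kwargs": {
  "deltas": [
    {"fingers": 0, "delta_pos": [-8, 0, 0], "angular": [0, 0, 0]},
    {"fingers": 0, "delta_pos": [-16, 0, 0], "angular": [0, 0, 2]},
    {"fingers": 0, "delta_pos": [-21, 2, 0], "angular": [0, 0, 7]},
    {"fingers": 0, "delta_pos": [-25, 2, 0], "angular": [0, 0, 12]},
    {"fingers": 0, "delta_pos": [-31, 3, 0], "angular": [0, 0, 18]},
    {"fingers": 0, "delta_pos": [-37, 3, 0], "angular": [0, 0, 24]},
    {"fingers": 0, "delta_pos": [-43, 2, 0], "angular": [0, 0, 30]},
    {"fingers": 0, "delta_pos": [-49, 0, 0], "angular": [0, 0, 36]},
    {"fingers": 0, "delta_pos": [-54, -2, 0], "angular": [0, 0, 42]},
    {"fingers": 0, "delta_pos": [-59, -4, 0], "angular": [0, 0, 48]}
  ]
}}

```text
clock: 14.05
tool_pos: [0.5686, -0.0252, 0.1077]
orientation: [-180.0, -0.2, 9.7]
force: [1.5, 2.2, -2.3]
opening: 0.0002
gripper_force: 1.4
```

```bash
cat > st.py <<'E'
from h import *
import sys
o=ctrl.get_obs();f=RJ.T@o['force'][:2];a=np.radians(o['orientation'][2]+5.1)
print(o['clock'],jig(o['tool_pos']),o['tool_pos'][2],o['orientation'][2],'push',-f@[-np.cos(a),-np.sin(a)],'lat',f@[-np.sin(a),np.cos(a)],'fz',o['force'][2])
rows([ball(float(x),18) for x in sys.argv[1:]])
E
python3 st.py -81 -87 -93 -99 -105 -111 -117 -123 -129 -135
```

```text
14.05 [ 31.9863 -46.5017] 0.10770059695929943 9.740803089064766 push 1.8246668704770777 lat 1.9454597462717331 fz -2.253786148656766
[-6, 1, 1] 6
[-12, 2, 1] 12
[-18, 3, 1] 18
[-24, 3, 1] 24
[-30, 2, 1] 30
[-35, 0, 1] 36
[-41, -2, 1] 42
[-46, -4, 1] 48
[-51, -7, 1] 54
[-56, -11, 1] 60
```

{"fn": "apply_moves", "kwargs": {
  "deltas": [
    {"fingers": 0, "delta_pos": [-6, 1, 1], "angular": [0, 0, 6]},
    {"fingers": 0, "delta_pos": [-12, 2, 1], "angular": [0, 0, 12]},
    {"fingers": 0, "delta_pos": [-18, 3, 1], "angular": [0, 0, 18]},
    {"fingers": 0, "delta_pos": [-24, 3, 1], "angular": [0, 0, 24]},
    {"fingers": 0, "delta_pos": [-30, 2, 1], "angular": [0, 0, 30]},
    {"fingers": 0, "delta_pos": [-35, 0, 1], "angular": [0, 0, 36]},
    {"fingers": 0, "delta_pos": [-41, -2, 1], "angular": [0, 0, 42]},
    {"fingers": 0, "delta_pos": [-46, -4, 1], "angular": [0, 0, 48]}
  ]
}}

```text
clock: 14.85
tool_pos: [0.5228, -0.0295, 0.1068]
orientation: [-179.8, -0.1, -38.3]
force: [2.3, -0.2, -1.4]
opening: -0.0001
gripper_force: 1.3
```

```bash
python3 st.py -126 -129 -132 -135 -138 -141 -144 -147
```

```text
14.85 [-13.2808 -54.8507] 0.10682626796385036 -38.25929741671366 push 1.9208000771527616 lat 1.2949705166573757 fz -1.399293642583829
[-4, 1, 0] 3
[-6, 1, 0] 6
[-9, 2, 0] 9
[-12, 2, 0] 12
[-15, 3, 0] 15
[-18, 3, 0] 18
[-21, 3, 0] 21
[-24, 3, 0] 24
```

{"fn": "apply_moves", "kwargs": {
  "deltas": [
    {"fingers": 0, "delta_pos": [-4, 1, 0], "angular": [0, 0, 3]},
    {"fingers": 0, "delta_pos": [-6, 1, 0], "angular": [0, 0, 6]},
    {"fingers": 0, "delta_pos": [-9, 2, 0], "angular": [0, 0, 9]},
    {"fingers": 0, "delta_pos": [-12, 2, 0], "angular": [0, 0, 12]},
    {"fingers": 0, "delta_pos": [-15, 3, 0], "angular": [0, 0, 15]},
    {"fingers": 0, "delta_pos": [-18, 3, 0], "angular": [0, 0, 18]}
  ]
}}

```text
clock: 15.45
tool_pos: [0.5067, -0.0209, 0.1068]
orientation: [-179.8, -0.1, -56.1]
force: [2.8, -2.0, -1.3]
opening: 0.0002
gripper_force: 1.3
```

```bash
python3 st.py -144 -147 -150 -153 -156 -159 -162 -165
```

```text
15.45 [-30.1072 -47.7946] 0.10675571899442854 -56.1338451041999 push 3.2527544685024874 lat 1.246741850158514 fz -1.3315303079244825
[-3, 0, 0] 3
[-6, 1, 0] 6
[-9, 2, 0] 9
[-12, 2, 0] 12
[-15, 2, 0] 15
[-17, 3, 0] 18
[-20, 2, 0] 21
[-23, 2, 0] 24
```

Push force is rising slightly (3.3 N). I continue.

{"fn": "apply_moves", "kwargs": {
  "deltas": [
    {"fingers": 0, "delta_pos": [-3, 0, 0], "angular": [0, 0, 3]},
    {"fingers": 0, "delta_pos": [-6, 1, 0], "angular": [0, 0, 6]},
    {"fingers": 0, "delta_pos": [-9, 2, 0], "angular": [0, 0, 9]},
    {"fingers": 0, "delta_pos": [-12, 2, 0], "angular": [0, 0, 12]}
  ]
}}

```text
clock: 15.85
tool_pos: [0.4981, -0.0124, 0.1066]
orientation: [-179.9, -0.0, -68.1]
force: [3.1, -4.5, -3.2]
opening: 0.0005
gripper_force: 2.4
```

```bash
python3 st.py -156 -159 -162 -165 -168 -171 -174
```

```text
15.85 [-39.4352 -40.1075] 0.10662328282834815 -68.1322643334973 push 5.380523536948264 lat 1.2340278419328712 fz -3.1692294627103457
[-3, 1, 0] 3
[-5, 1, 0] 6
[-8, 2, 0] 9
[-11, 2, 0] 12
[-14, 3, 0] 15
[-17, 3, 0] 18
[-20, 3, 0] 21
```

{"fn": "apply_moves", "kwargs": {
  "deltas": [
    {"fingers": 0, "delta_pos": [-3, 1, 0], "angular": [0, 0, 3]},
    {"fingers": 0, "delta_pos": [-5, 1, 0], "angular": [0, 0, 6]},
    {"fingers": 0, "delta_pos": [-8, 2, 0], "angular": [0, 0, 9]},
    {"fingers": 0, "delta_pos": [-8, 2, 0], "angular": [0, 0, 9]}
  ]
}}

```text
clock: 16.25
tool_pos: [0.4929, -0.0061, 0.1064]
orientation: [-179.9, -0.0, -77.1]
force: [3.1, -5.7, -4.6]
opening: 0.0004
gripper_force: 3.0
```

```bash
python3 st.py -165 -168 -171 -174
```

```text
16.25 [-45.1304 -34.242 ] 0.10639491087315793 -77.10814559367616 push 6.252815996587947 lat 1.7948982541123522 fz -4.563829059500314
[-3, 0, -1] 3
[-6, 1, -1] 6
[-9, 2, -1] 9
[-12, 2, -1] 12
```

{"fn": "apply_moves", "kwargs": {
  "deltas": [
    {"fingers": 0, "delta_pos": [-3, 0, 0], "angular": [0, 0, 3]},
    {"fingers": 0, "delta_pos": [-6, 1, 0], "angular": [0, 0, 6]},
    {"fingers": 0, "delta_pos": [-9, 2, 0], "angular": [0, 0, 9]},
    {"fingers": 0, "delta_pos": [-12, 2, 0], "angular": [0, 0, 12]},
    {"fingers": 0, "delta_pos": [-12, 2, 0], "angular": [0, 0, 12]}
  ]
}}

```text
clock: 16.75
tool_pos: [0.4875, 0.0043, 0.1061]
orientation: [180.0, -0.1, -89.1]
force: [2.9, -8.9, -3.3]
opening: 0.0006
gripper_force: 4.7
```

```bash
python3 st.py -177
```

```text
16.75 [-51.4303 -24.3596] 0.10607382371997942 -89.11584505562173 push 8.936713355515248 lat 2.7617311554502777 fz -3.3468115858673744
[-4, 0, -1] 3
```

Push is 8.9 N at the ball (0.47 N m), well beyond the tight mark. I back off, rise and check.

{"fn": "apply_moves", "kwargs": {
  "deltas": [
    {"fingers": 0, "delta_pos": [8, 0, 0], "angular": [0, 0, 0]},
    {"fingers": 0, "delta_pos": [14, 0, 0], "angular": [0, 0, 0]},
    {"fingers": 0, "delta_pos": [14, 0, -40], "angular": [0, 0, 0]},
    {"fingers": 0, "delta_pos": [14, 0, -80], "angular": [0, 0, 0]},
    {"fingers": 0, "delta_pos": [14, 40, -100], "angular": [0, 0, 0]},
    {"fingers": 0, "delta_pos": [24, 75, -110], "angular": [0, 0, 0]},
    {"fingers": 0, "delta_pos": [24, 75, -110], "angular": [0, 0, 0]},
    {"fingers": 0, "delta_pos": [24, 75, -110], "angular": [0, 0, 0]}
  ]
}}

```text
clock: 17.55
tool_pos: [0.4132, -0.0195, 0.2168]
orientation: [-179.8, 0.1, -88.9]
force: [0.1, 0.7, 0.1]
opening: 0.0006
gripper_force: 0.0
```

Run:
```python
from h import *
o=ctrl.get_obs();print(o['clock'],o['tool_pos'],o['force'])
s=ctrl.snapshot('side')[...,::-1][205:305,255:365]; t=ctrl.snapshot('top')[...,::-1]; cv2.imwrite('pics/t5f.png',t)
cv2.imwrite('pics/t5.png',np.hstack([cv2.resize(x,(400,364),interpolation=cv2.INTER_CUBIC) for x in (s,t[185:303,225:355])]))
```

```text
17.55 [ 0.4132 -0.0195  0.2168] [0.1246 0.6872 0.1051]
```

View pics/t5.png

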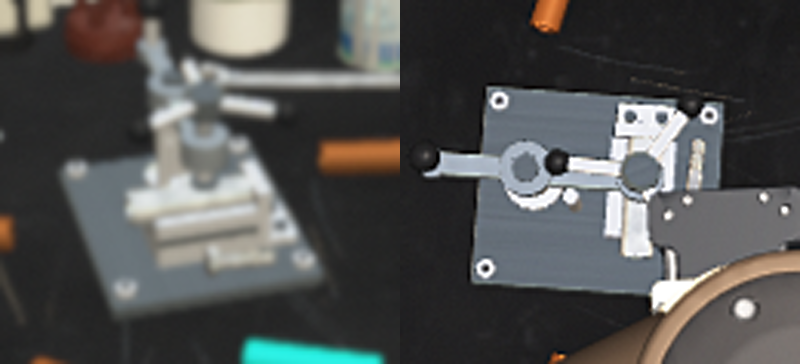

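The pad is down on the sleeve and the arm is closed. I measure the wheel angle and the arm and sleeve positions from this picture.

Run:
```python
from h import *
P=lambda u,v,z:jig(ray('top',(225+(u-400)*130/400-.4,185+v*118/364-.4),z))
h=P(640,170,.124);print('hub',h)
for q in((693,103),(557,161)):
    b=P(*q,.119);print(b,np.hypot(*(b-h)),np.degrees(np.arctan2(*(b-h)[::-1])))
print('knob',P(426,158,.118),'near',P(636,254,.052))
```

```text
hub [0.8334 0.7052]
[ 46.4464 -30.0251] 54.999092602665016 -33.968848750645165
[ 3.5216 53.6796] 53.04251752927864 87.09497248130441
knob [ -0.0938 136.6883] near [-48.3     0.436]
```

The wheel net turn is about 126°, or 18° less than the tool's sweep. It either sprang back or was dragged back on release. I re-contact the same ball at -153° and watch the force on pushing and on release.

Run:
```python
from h import *
o=ctrl.get_obs();print(o['orientation'],o['joint_pos'])
b=ball(-153.5,30,.106);rows([(*b[:2],.18,b[3]),b])
```

```text
[-179.9547    0.0277  -88.9133] [ 24.8948  -4.6774 -30.854   -0.0078 -63.7708 -23.8047]
[6, -88, 36] -20
[6, -88, 110] -20
```

{"fn": "apply_moves", "kwargs": {
  "deltas": [
    {"fingers": 0, "delta_pos": [6, -44, 20], "angular": [0, 0, -8]},
    {"fingers": 0, "delta_pos": [6, -88, 36], "angular": [0, 0, -16]},
    {"fingers": 0, "delta_pos": [6, -88, 36], "angular": [0, 0, -20]},
    {"fingers": 0, "delta_pos": [6, -88, 36], "angular": [0, 0, -20]},
    {"fingers": 0, "delta_pos": [6, -88, 70], "angular": [0, 0, -20]},
    {"fingers": 0, "delta_pos": [6, -88, 110], "angular": [0, 0, -20]},
    {"fingers": 0, "delta_pos": [6, -88, 110], "angular": [0, 0, -20]},
    {"fingers": 0, "delta_pos": [6, -88, 110], "angular": [0, 0, -20]}
  ]
}}

```text
clock: 18.45
tool_pos: [0.5016, -0.0237, 0.1063]
orientation: [179.9, -0.0, -68.9]
force: [-0.6, 0.3, -0.0]
opening: 0.0006
gripper_force: 0.0
```

Run:
```python
from h import *
o=ctrl.get_obs();print(o['clock'],jig(o['tool_pos']),o['tool_pos'],o['orientation'],o['force'])
rows([ball(-153.5,d,.106) for d in (30,24,20,18)])
# wrist view: where do the fingers and the ball lie
w=ctrl.snapshot('wrist')[...,::-1]
cv2.imwrite('pics/w6.png',cv2.resize(w[180:420,160:480],(800,600),interpolation=cv2.INTER_CUBIC))
```

```text
18.45 [-34.8521 -51.034 ] [ 0.5016 -0.0237  0.1063] [179.9405  -0.0293 -68.9201] [-0.551   0.3061 -0.027 ]
[0, -1, 0] 0
[-6, -1, 0] 0
[-10, -1, 0] 0
[-12, -1, 0] 0
```

View pics/w6.png

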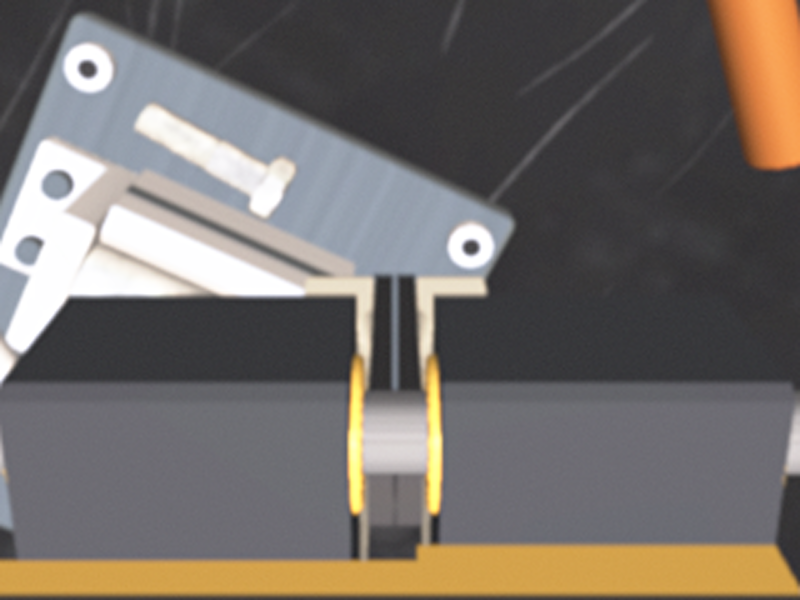

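The dark pads fill the space between the fingers, with only a hair gap at (395,330), so the tip is a solid block and no ball can jam in it. I push onto the ball in small steps.

{"fn": "apply_moves", "kwargs": {
  "deltas": [
    {"fingers": 0, "delta_pos": [-5, -1, 0], "angular": [0, 0, 0]},
    {"fingers": 0, "delta_pos": [-9, -1, 0], "angular": [0, 0, 0]},
    {"fingers": 0, "delta_pos": [-9, -1, 0], "angular": [0, 0, 0]}
  ]
}}

```text
clock: 18.8
tool_pos: [0.4998, -0.0141, 0.1068]
orientation: [-179.9, -0.0, -68.8]
force: [0.5, -0.3, -0.6]
opening: 0.0004
gripper_force: 0.0
```

{"fn": "apply_moves", "kwargs": {
  "deltas": [
    {"fingers": 0, "delta_pos": [-2, 0, 0], "angular": [0, 0, 0]},
    {"fingers": 0, "delta_pos": [-4, 0, 0], "angular": [0, 0, 0]},
    {"fingers": 0, "delta_pos": [-4, 0, 0], "angular": [0, 0, 0]}
  ]
}}

```text
clock: 19.1
tool_pos: [0.4982, -0.0112, 0.1059]
orientation: [-180.0, -0.0, -68.8]
force: [1.0, -1.5, 0.9]
opening: 0.0004
gripper_force: 1.0
```

```bash
python3 st.py -153.5 -156 -159 -162 -165 -168 -171 -174 -177
```

```text
19.1 [-39.4422 -38.8108] 0.10587400867714643 -68.84962369016063 push 1.7754975181629025 lat 0.438039525448716 fz 0.9337671823794441
[1, 0, -1] 0
[-1, 1, -1] 2
[-4, 2, -1] 5
[-7, 2, -1] 8
[-10, 3, -1] 11
[-13, 3, -1] 14
[-16, 3, -1] 17
[-19, 3, -1] 20
[-22, 3, -1] 23
```

The wheel rests at -153°, where the pad's spring-back balances the 0.12 N m wheel friction. A short push confirms whether the force climbs at once, which would mean the pad is bearing.

{"fn": "apply_moves", "kwargs": {
  "deltas": [
    {"fingers": 0, "delta_pos": [-2, 1, 0], "angular": [0, 0, 2]},
    {"fingers": 0, "delta_pos": [-4, 2, 0], "angular": [0, 0, 5]},
    {"fingers": 0, "delta_pos": [-4, 2, 0], "angular": [0, 0, 5]},
    {"fingers": 0, "delta_pos": [-4, 2, 0], "angular": [0, 0, 5]}
  ]
}}

```text
clock: 19.5
tool_pos: [0.4954, -0.0083, 0.1058]
orientation: [-179.9, -0.0, -73.8]
force: [3.2, -2.4, 0.3]
opening: 0.0005
gripper_force: 2.4
```

```bash
python3 st.py -156 -159 -162 -165
```

```text
19.5 [-42.4715 -36.1912] 0.10583385781795644 -73.83566411132809 push 3.2324734446649552 lat 2.4400476483254865 fz 0.2697832223952256
[2, -1, -1] -3
[-1, 0, -1] 0
[-3, 1, -1] 3
[-6, 2, -1] 6
```

{"fn": "apply_moves", "kwargs": {
  "deltas": [
    {"fingers": 0, "delta_pos": [-3, 1, 0], "angular": [0, 0, 3]},
    {"fingers": 0, "delta_pos": [-6, 2, 0], "angular": [0, 0, 6]},
    {"fingers": 0, "delta_pos": [-6, 2, 0], "angular": [0, 0, 6]},
    {"fingers": 0, "delta_pos": [-6, 2, 0], "angular": [0, 0, 6]}
  ]
}}

```text
clock: 19.9
tool_pos: [0.4919, -0.0031, 0.1057]
orientation: [-179.9, -0.0, -79.8]
force: [4.7, -5.5, -0.6]
opening: 0.0003
gripper_force: 3.1
```

```bash
python3 st.py -165 -168 -171 -174
```

```text
19.9 [-46.4488 -31.3293] 0.10574573488234264 -79.83378993755893 push 6.218014918827774 lat 3.656070490389896 fz -0.6384749663387065
[0, 0, -1] 0
[-3, 1, -1] 3
[-6, 2, -1] 6
[-9, 2, -1] 9
```

Same force curve again (6.2 N at -165°), so the pad bears on the sleeve. I ease off slowly and withdraw clear.

{"fn": "apply_moves", "kwargs": {
  "deltas": [
    {"fingers": 0, "delta_pos": [3, 0, 0], "angular": [0, 0, 0]},
    {"fingers": 0, "delta_pos": [6, 0, 0], "angular": [0, 0, 0]},
    {"fingers": 0, "delta_pos": [9, 0, 0], "angular": [0, 0, 0]},
    {"fingers": 0, "delta_pos": [13, 0, 0], "angular": [0, 0, 0]},
    {"fingers": 0, "delta_pos": [20, 0, 0], "angular": [0, 0, 0]},
    {"fingers": 0, "delta_pos": [20, 0, -40], "angular": [0, 0, 0]},
    {"fingers": 0, "delta_pos": [20, 0, -80], "angular": [0, 0, 0]},
    {"fingers": 0, "delta_pos": [20, 40, -110], "angular": [0, 0, 0]},
    {"fingers": 0, "delta_pos": [30, 75, -110], "angular": [0, 0, 0]},
    {"fingers": 0, "delta_pos": [30, 75, -110], "angular": [0, 0, 0]}
  ]
}}

```text
clock: 20.9
tool_pos: [0.4192, -0.0469, 0.2164]
orientation: [-179.9, 0.1, -79.9]
force: [0.5, 0.6, -0.5]
opening: 0.0005
gripper_force: 0.0
```

Run:
```python
from h import *
o=ctrl.get_obs();print(o['clock'],o['tool_pos'],o['force'])
t=ctrl.snapshot('top')[...,::-1]
cv2.imwrite('pics/t7.png',cv2.resize(t[185:303,225:355],None,fx=4.8,fy=4.8,interpolation=cv2.INTER_CUBIC))
```

```text
20.9 [ 0.4192 -0.0469  0.2164] [ 0.5266  0.6403 -0.5325]
```

View pics/t7.png

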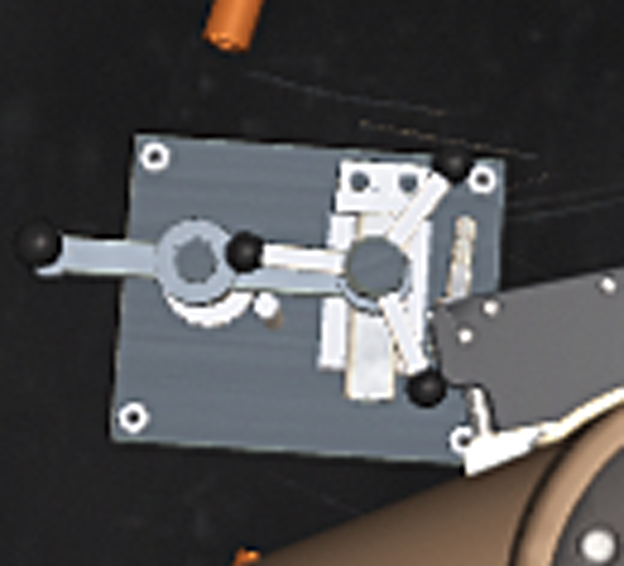

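The knob at (40,242), the sleeve's near end at (370,398) and the bolt are where they were. The wheel rests at the same angle as after the first release, and the robot is clear. I hand the job in.

```bash
python3 -c "
from plant import ctrl
print(ctrl.close_job())"
```

```text
the job is handed in; nothing more can be done
None
```

I handed the job in at about 21 s: the sleeve is against the end stop, the arm is on its pin, the screw was pushed to about 9 N at the ball, and the robot is clear. The wheel eased back about 18° on release; I inferred rather than measured that the pad still presses over 10 N, and no verdict came back.

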